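# Load the index turntable and turn it to its mark

## Robot

A 6-joint arm with a two-finger parallel gripper is mounted at the origin on a cart in front of the work surface, level with it; the furniture and walls round the work are solid. World frame = base frame: x ahead of the robot, y to its left, z up, the work surface at z = 0. Lengths are in m, angles in rad, forces in N, time in s.
With the tool pointing down it reaches from about 0.25 to 0.775 m from the base axis. Payload 4 kg.
Tool frame: the origin (TCP) lies at the very end of the fingers, on their centre line; the grasp point (between the pads) lies 19 mm behind it (r.pinch_z is the distance from the TCP to the grasp point, in m); z points along the fingers, y is the line along which they close (so a half turn about z gives the same grasp; the last joint's range is limited). The gripper opens to 94 mm and grips with 3 to 60 N. Pads are 16 mm wide; open, the fingers measure 119 mm over their backs; the gripper's body (75 mm by 177 mm) begins 78 mm behind the grasp point.
Start: joints at [1.23, 0.087, 1.371, -0, 1.684, -0.103], TCP at [0.13, 0.535, 0.206] pointing down, gripper open.
Joint ranges: [-3.1, 3.1], [-0.76, 2.03], [0.27, 2.55], [-1.08, 4.22], [0.17, 2.65], [-2.57, 2.57]. Speed limits (rad/s): [2.79, 2.79, 3.14, 3.14, 3.14, 3.14].

## Interface

Orientations are given as a rotation vector (axis times angle).
In Python, from cell import r gives the robot as it stands. The module is installed in compiled form; this text tells all that it offers.
- The arm moves only by the tool step_arm, never from a script. Its arguments are lists of equal length, an entry for each row: "linear": the shift along the tool's x, y, z in mm, a list of three; "rot": the turn, a rotation vector about the tool's x, y, z in degrees, a list of three; "gripper": the finger opening in mm, from 0 to 94. In form: {"linear": [[tx, ty, tz], ...], "rot": [[ax, ay, az], ...], "gripper": [gripper, ...]}. A call has exactly 10 rows; each row is the pose to reach, as a shift and turn from the pose commanded when the call began, along the tool's axes at that moment; what a row does not reach only later rows make up. A row lasts 1/8 s, in which the tool goes at most 62.5 mm and 10.7 degrees, less where a joint would pass 70% of its speed; a pose out of reach is approached as far as the arm can. A call with a gripper value outside its range is refused whole. The fingers move at their own pace and stop on an object; "newtons" is the grip in N (left out, the last holds). Time passes only in rows, so rows that repeat a pose let the fingers close, or fill a call up. It gives the time, the measured TCP pose, the force, the opening and the grip force at its end, in the units of the state.
- r.read_state(): the state, without advancing time (a new reading comes with each control period).
- r.read_camera(name): name is "scene" or "top" or "wrist"; returns the picture (384x512x3 uint8, red, green, blue); there is no depth.
- r.camera_info(name): a dict with "K" (3x3 intrinsics, pixels), "extrinsics" (4x4, takes a point from camera to world coordinates). Camera axes: x right, y down, z forward; pixel columns grow to the right and rows downward; lengths in m; the calibration is good to about 2 mm. The wrist camera is an equidistant fisheye: a pixel r from the principal point sees the ray r / f radians off the axis. A picture is of the moment at which its call begins: read the wrist's pose just before it. camera_info takes no time and is no camera call; for the wrist camera it gives the pose at the moment of the call.
- r.job_done(): hands the job in; it is judged then, once.
The state is a dict: "time": time; "joint_positions": joint angles; "qd": joint speeds; "joint_torque": joint torques, N m; "eef_pos": TCP position; "eef_rot": TCP orientation; "wrist_force": force on the tool from outside, world axes, zero at the start; "torque": the same for the moment, N m; "width": finger opening in m; "gripper_force": force on a finger pad.
Only numpy, scipy, OpenCV 4.12 (cv2) and the standard library are available. Lean on these libraries where they do the work, as an engineer would, in place of code of your own. Each camera call takes 0.05 s, during which the arm holds its last target. There are 200 camera calls.

## Task

Lay the reddish-brown sawn offcut flat in the framed nest of the index turntable and let go of it. Then push the turntable round by its black-topped knob, counter-clockwise seen from above: the spring pin drops into the notch of the rim and goes along a little way, until it comes up against its stop. Lean on the knob there for about half a second, firmly but without ramming it (some 16 N at the knob, never over 20), then leave it so; do not shift the other things on the bench.

Things in the scene. Friction and masses are not known exactly. Their poses are not given: they have to be found in the camera images.
- workpiece: reddish-brown sawn wooden offcut lying on the bench, 34 x 75 x 34 mm (own x, y, z), 0.05 kg. Origin: centre of its underside; its long side is its own y.
- turntable: turning plate: round light wood with a steel rim, 224 mm across, 18 mm thick, top face 40 mm above the bench. Origin: on the upright turning axis at the plate's underside, 22 mm above the bench; x points from the axis to the rim notch (a red line on the plate points to it). It stays where it is left; bearing drag is about 4 N felt at the knob.
- turntable_base: grey fixed base under the plate, 22 mm high, with three feet; origin on the turning axis on the bench. The plate can turn to 0.4 rad past the base's own x and 1.6 rad clockwise of it. At the start the notch stands 0.55 to 1.4 rad clockwise of the pin.
- nest (a point): centre of the nest's floor, on the turning axis, on the plate's top face (40 mm above the bench); axes as the turntable's. Dark wooden strips, 7 mm wide and 10 mm high, frame a pocket of 86 mm along the turntable's x by 41 mm along its y: the offcut lies with its long side along the turntable's x, either way round.
- knob (a point): on the upright knob's axis, 72 mm above the bench, 80 mm from the turning axis on the turntable's own -y radius. Steel shaft of 16 mm diameter from the plate up (foot 26 mm wide, 4 mm high), black head of 21 mm diameter from 76 to 90 mm above the bench. Pushing it along the turntable's +x turns the plate counter-clockwise, to the index place.
- notch_face (a point): middle of the rear (clockwise) face of the rim notch, 107 mm from the turning axis, 31 mm above the bench; it comes to bear on the pin. The notch is 13 mm wide along the rim, 14 mm deep, and lies counter-clockwise of this face.
- index_pin: brass spring pin, 8 mm wide (own y), 12 mm high. Origin: middle of its tip; own x points out from the turning axis. About 1 N presses it on the rim; it drops 8 mm inward when the notch comes. After up to 5 mm of play the notch's rear face meets the pin's side (own y = -4 mm) and takes the pin along. While they are in touch the push on the knob is 1.34 times the pin force, plus the drag.
- latch: green covered bracket on the far side of the turntable, 49 mm high, 127 to 190 mm from the turning axis along its own x (within 0.1 rad of the base's x); origin on the turning axis on the bench. The pin's carriage in it goes along with the plate (2.3 N at the pin) until a hidden rubber buffer stops it after 2 to 22 mm: find it by feel.
- pin_tip (a point): middle of the pin's tip, 31 mm above the bench; 112 mm from the turning axis while it rides on the rim, 104 mm when dropped into the notch (the black pull at its outer end then moves in towards the bracket).
- cork_block: bystander: light-brown cork sanding block, 62 x 106 x 34 mm, origin under its centre
- nail_tin: bystander: small open yellowish tin with nails, 66 mm across, 69 mm high, origin under its centre
Things that resemble listed ones, but are neither listed nor needed, are in the scene too. Of the things that look like the workpiece, take the one that is farthest to the robot's right at the start.

How it is judged:
On the way, in this order (a step that is already met when the one before it is completed fails the run):
1. the offcut lies flat in the nest, let go, with the pin not yet in the notch (z of workpiece in the frame of nest below 0.004 m and x of workpiece in the frame of nest between -0.007 and 0.007 m and y of workpiece in the frame of nest between -0.005 and 0.005 m and angle between the y axis of workpiece and the x axis of turntable, either way round below 0.15 rad and contact force between the arm and workpiece below 0.1 N and not (horizontal distance between pin_tip and turntable below 0.106 m)), for 0.2 s.
2. the pin has dropped into the notch and the turntable is pressed against it with more than 7 N (horizontal distance between pin_tip and turntable below 0.106 m and contact force between turntable and index_pin above 7 N), for 0.25 s.
At the end, for the whole second after the job is handed in: The offcut lies flat in the nest (within 4 mm of its floor, centred within 7 mm along it and 5 mm across, in line within 0.15 rad), the pin tip is under 106 mm from the turning axis (in the notch), the notch's rear face is within 1.8 mm of the pin's side, and all is at rest and released (z of workpiece in the frame of nest below 0.004 m and x of workpiece in the frame of nest between -0.007 and 0.007 m and y of workpiece in the frame of nest between -0.005 and 0.005 m and angle between the y axis of workpiece and the x axis of turntable, either way round below 0.15 rad and contact force between the arm and workpiece below 0.1 N and horizontal distance between pin_tip and turntable below 0.106 m and y of notch_face in the frame of index_pin above -0.0058 m and angular speed of turntable below 0.05 rad/s and linear speed of workpiece below 0.02 m/s); the robot touches nothing.
It fails at once if the turntable is rammed against the pin with more than 14 N (contact force between turntable and index_pin above 14 N).
It fails at once if a bystander (cork block or nail tin) is shifted by more than 30 mm (distance of any of cork_block, nail_tin from where it was at the start of the episode above 0.03 m).
It also fails if it takes over 67 s, if anything falls off the work surface, if the arm or the gripper's body presses on something with over 40 N, if the wrist force passes 120 N, or if a joint passes its speed limit or range.

## Working session

There is one attempt and no reset: what is moved stays moved. The work goes in short steps, Python scripts to look and compute and a tool call to move; the robot and the scene stay as the last step left them, time stands still between calls to the robot, and variables do not carry over. Pictures are saved under pics/ and viewed, at most 10 in all, crops included, and the job is handed in when it is done.

Besides the shell and the picture viewer there is one more tool, called after "Request:" as name(argument=value, ...) on one line, values as JSON. step_arm: Moves the arm, as the interface text tells. Its arguments: {"type":"object","properties":{"linear":{"type":"array"},"rot":{"type":"array"},"gripper":{"type":"array"},"newtons":{"type":"number"}},"required":["linear","rot","gripper"]}

```bash
mkdir -p pics; cat > h.py <<'E'
import numpy as np, cv2
from cell import r
from scipy.spatial.transform import Rotation as R
def snap(n,f):
    info=r.camera_info(n); im=r.read_camera(n); cv2.imwrite(f'pics/{f}.png',im[...,::-1]); np.savez(f'pics/{f}.npz',K=info['K'],E=info['extrinsics']); return im
def ray(f,u,v,wrist=False):
    d=np.load(f'pics/{f}.npz');K,E=d['K'],d['E']
    x=(u-K[0,2])/K[0,0];y=(v-K[1,2])/K[1,1]
    if wrist:
        t=np.hypot(x,y);s=np.sin(t)/max(t,1e-9);c=np.array([x*s,y*s,np.cos(t)])
    else: c=np.array([x,y,1.])
    return E[:3,3],E[:3,:3]@c
def at(f,u,v,z,wrist=False):
    o,d=ray(f,u,v,wrist);return o+d*(z-o[2])/d[2]
def proj(f,p,wrist=False):
    d=np.load(f'pics/{f}.npz');K,E=d['K'],d['E'];c=E[:3,:3].T@(np.asarray(p)-E[:3,3])
    if wrist:
        t=np.arctan2(np.hypot(c[0],c[1]),c[2]);n=np.hypot(c[0],c[1])+1e-12;x,y=c[0]/n*t,c[1]/n*t
    else:x,y=c[0]/c[2],c[1]/c[2]
    return np.array([K[0,0]*x+K[0,2],K[1,1]*y+K[1,2]])
def tool(p):
    "world point -> shift in current tool axes, mm"
    s=r.read_state();return R.from_rotvec(s['eef_rot']).inv().apply(np.asarray(p)-s['eef_pos'])*1000
E
python3 - <<'E'
from h import *
a=snap('top','top');b=snap('scene','scene')
for n in('top','scene'):cv2.imwrite(f'pics/{n}_v.png',cv2.resize(cv2.imread(f'pics/{n}.png'),(800,600),interpolation=cv2.INTER_CUBIC))
s=r.read_state();print(s);print(R.from_rotvec(s['eef_rot']).as_matrix().round(3));print(r.pinch_z,r.camera_info('top'),r.camera_info('wrist'))
E
```

```text
{'time': 0.1, 'joint_positions': array([ 1.22991214e+00,  8.78875362e-02,  1.37209073e+00,  1.50876910e-05,
        1.68356944e+00, -1.03100891e-01]), 'qd': array([-0.00130933, -0.00173231, -0.0043751 ,  0.00082689,  0.00129257,
       -0.00071109]), 'joint_torque': array([ 1.22646867e-03, -3.41249299e+01, -3.03302658e+01,  7.19061820e-02,
        3.04320536e-02, -8.69444216e-05]), 'eef_pos': array([0.1293901 , 0.53406883, 0.20442397]), 'eef_rot': array([-3.72574224e-01, -3.11897221e+00,  2.99001000e-03]), 'wrist_force': array([ 0.99352933, -0.28394386, -0.30109208]), 'torque': array([-0.02645084,  0.02968028, -0.02447346]), 'gripper_force': 0.0, 'width': 0.0939864193159191}
[[-0.972  0.236 -0.001]
 [ 0.236  0.972 -0.002]
 [ 0.    -0.002 -1.   ]]
0.0188 {'K': array([[433.44149641,   0.        , 254.16664792],
       [  0.        , 433.44149641, 194.52828734],
       [  0.        ,   0.        ,   1.        ]]), 'extrinsics': array([[-0.02954585, -0.98158605,  0.18872168,  0.29601508],
       [-0.99951613,  0.03084966,  0.0039743 ,  0.12890821],
       [-0.00972312, -0.18851294, -0.98202257,  1.37844101],
       [ 0.        ,  0.        ,  0.        ,  1.        ]])} {'K': array([[297.31863964,   0.        , 254.71522033],
       [  0.        , 297.31863964, 196.15635869],
       [  0.        ,   0.        ,   1.        ]]), 'extrinsics': array([[ 0.23576575,  0.94449522,  0.22878654,  0.06359413],
       [ 0.97180905, -0.22882461, -0.05680203,  0.5513096 ],
       [-0.00129725,  0.23572881, -0.97181801,  0.38282683],
       [ 0.        ,  0.        ,  0.        ,  1.        ]])}
```

View pics/top_v.png

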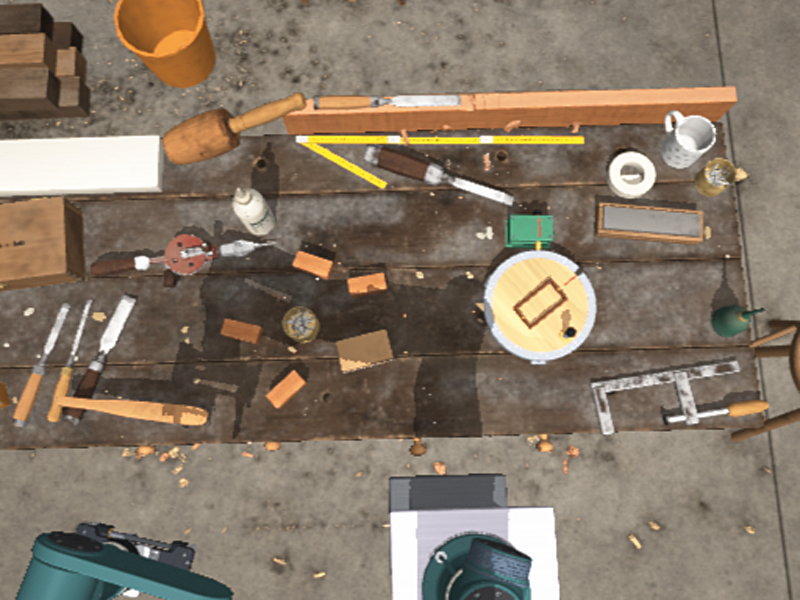

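View pics/scene_v.png

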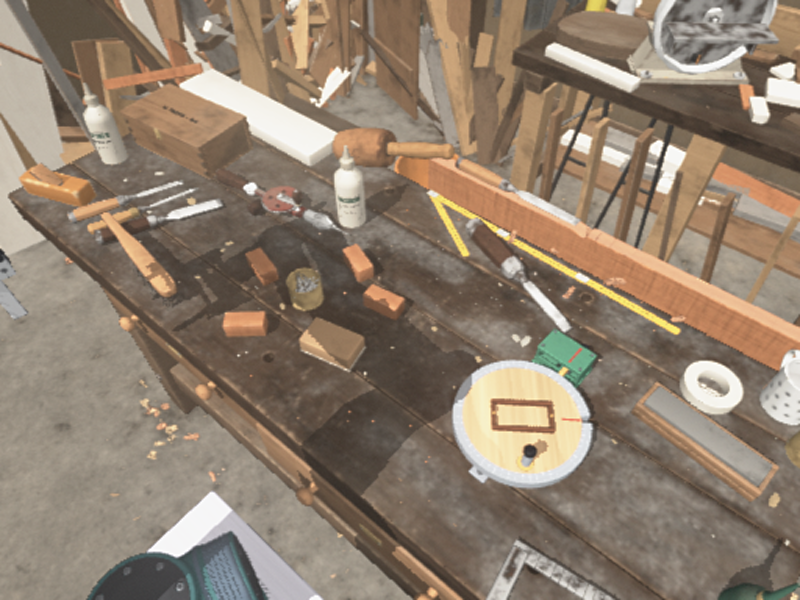

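The top view shows four reddish-brown blocks, at (313,262), (367,282), (241,330) and (287,388). Image right is the robot's right, so the one at (367,282) is meant. The cork block is at (365,350), the nail tin at (300,323) and the turntable at (540,305).

```bash
python3 - <<'E'
from h import *
im=cv2.imread('pics/top.png')
a=cv2.resize(im[150:240,185:265],None,fx=5,fy=5,interpolation=cv2.INTER_CUBIC)   # 400x450
b=cv2.resize(im[130:235,300:390],None,fx=4.28,fy=4.28,interpolation=cv2.INTER_CUBIC)[:450]
cv2.imwrite('pics/crop.png',np.hstack([a,b]));print(a.shape,b.shape)
k=.64
for n,u,v,z in[('A',313,262,.034),('B',367,282,.034),('C',241,330,.034),('D',287,388,.034),('cork',365,350,.034),('tin',300,323,.069),('tt',540,305,.04),('knob',570,332,.09)]:
    print(n,at('top',u*k,v*k,z).round(3))
E
```

```text
Traceback (most recent call last):
ValueError: all the input array dimensions except for the concatenation axis must match exactly, but along dimension 0, the array at index 0 has size 450 and the array at index 1 has size 449
```

```bash
python3 - <<'E'
from h import *
im=cv2.imread('pics/top.png')
a=cv2.resize(im[150:240,185:265],(400,450),interpolation=cv2.INTER_CUBIC)
b=cv2.resize(im[145:235,305:385],(400,450),interpolation=cv2.INTER_CUBIC)
cv2.imwrite('pics/crop.png',np.hstack([a,b]))
k=.64
for n,u,v,z in[('A',313,262,.034),('B',367,282,.034),('C',241,330,.034),('D',287,388,.034),('cork',365,350,.034),('tin',300,323,.069),('tt',540,305,.04),('knob',570,332,.09)]:
    print(n,at('top',u*k,v*k,z).round(3))
E
```

```text
A [0.647 0.304 0.034]
B [0.602 0.194 0.034]
C [0.511 0.45  0.034]
D [0.392 0.357 0.034]
cork [0.463 0.201 0.034]
tin [0.516 0.326 0.069]
tt [ 0.542 -0.152  0.04 ]
knob [ 0.478 -0.196  0.09 ]
```

View pics/crop.png

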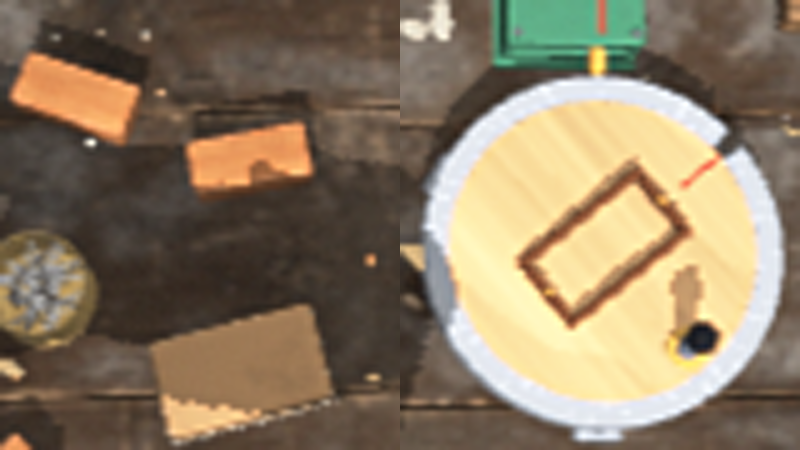

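The crop shows the chosen block at (250,157), clear of its neighbours. In the turntable half, the nest corners are (635,160), (690,233), (572,327) and (518,262). The notch is at about (732,143), the pin at (597,62) and the knob head at (703,337).

```bash
python3 - <<'E'
from h import *
L=lambda x,y,z:at('top',185+x/5,150+y/5,z)
T=lambda x,y,z:at('top',305+(x-400)/5,145+y/5,z)
a,b=L(187,142,.034),L(302,122,.034);d=b-a
print('blk far edge',a,b,np.linalg.norm(d),np.degrees(np.arctan2(d[1],d[0])))
c=[T(x,y,.05) for x,y in((635,160),(690,233),(572,327),(518,262))];ctr=np.mean(c,0)
d=c[0]+c[1]-c[2]-c[3];print('nest',ctr,np.degrees(np.arctan2(d[1],d[0])),np.linalg.norm(c[0]-c[3]),np.linalg.norm(c[0]-c[1]))
rim=[T(x,y,.04) for x,y in((424,240),(782,250),(602,76),(600,430))]
print('rim',np.round(rim,4),(rim[0]+rim[1])/2,(rim[2]+rim[3])/2)
print('notch',T(732,143,.04),'knob',T(703,337,.09),'pin',T(597,62,.037))
s=r.read_state();print(s['joint_positions'])
E
```

```text
blk far edge [0.60982304 0.23389223 0.034     ] [0.62056721 0.16035114 0.034     ] 0.07432178954473907 -81.68802998705436
nest [ 0.54389892 -0.1510237   0.05      ] -52.281906956234344 0.09954687379446726 0.05680800329196487
rim [[ 0.5526 -0.0406  0.04  ]
 [ 0.5392 -0.2643  0.04  ]
 [ 0.6554 -0.1595  0.04  ]
 [ 0.4298 -0.1427  0.04  ]] [ 0.5459129  -0.15243369  0.04      ] [ 0.54260506 -0.15110105  0.04      ]
notch [ 0.60899971 -0.23858554  0.04      ] knob [ 0.47864516 -0.19793521  0.09      ] pin [ 0.66557749 -0.15762801  0.037     ]
[ 1.22991214e+00  8.78875362e-02  1.37209073e+00  1.50876910e-05
  1.68356944e+00 -1.03100891e-01]
```

Request:
step_arm(linear=[[-60,-25,5],[-120,-49,10],[-180,-74,16],[-240,-98,22],[-300,-123,28],[-360,-147,34],[-420,-172,40],[-480,-196,46],[-535,-219,54],[-535,-219,54]], rot=[[0,0,9],[0,0,18],[0,0,27],[0,0,36],[0,0,45],[0,0,54],[0,0,62],[0,0,68],[0,0,68],[0,0,68]], gripper=[60,60,60,60,60,60,60,60,60,60], newtons=15)

```text
time: 1.35
eef_pos: [0.5994, 0.1927, 0.1493]
eef_rot: [-2.057, -2.373, 0.004]
wrist_force: [-0.2, -0.2, -0.3]
width: 0.0598
gripper_force: 0.0
```

```bash
python3 - <<'E'
from h import *
s=r.read_state();print(s['time'],s['eef_pos'],R.from_rotvec(s['eef_rot']).as_matrix().round(3).tolist())
snap('wrist','w1');im=cv2.imread('pics/w1.png');cv2.imwrite('pics/w1_v.png',cv2.resize(im,(800,600)))
print(r.camera_info('wrist')['extrinsics'].round(3).tolist())
E
```

```text
1.35 [0.59943532 0.19273511 0.14926891] [[-0.142, 0.99, -0.003], [0.99, 0.142, -0.001], [-0.001, -0.003, -1.0]]
[[0.99, 0.138, 0.032, 0.591], [0.141, -0.962, -0.234, 0.261], [-0.001, 0.236, -0.972, 0.328], [0.0, 0.0, 0.0, 1.0]]
```

View pics/w1_v.png

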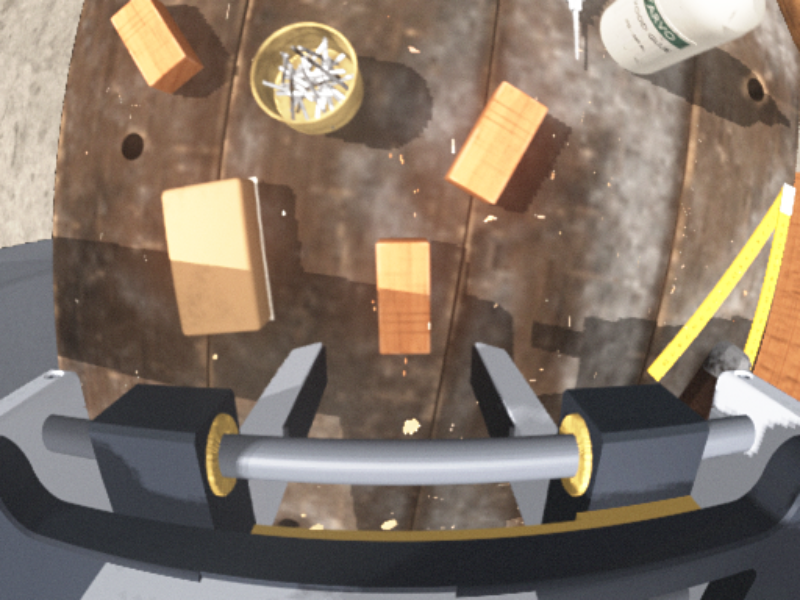

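The wrist view shows the block between the fingers, with top corners at about (377,242), (430,242), (430,353) and (378,353). The cork block is to its left at (215,255).

```bash
python3 - <<'E'
from h import *
c=np.array([at('w1',x*.64,y*.64,.034,True) for x,y in((377,242),(430,242),(430,353),(378,353))]);m=c.mean(0)
print(c.round(4),m,np.linalg.norm(c[0]-c[3]),np.linalg.norm(c[0]-c[1]));d=c[0]+c[1]-c[2]-c[3];print(np.degrees(np.arctan2(d[1],d[0])))
print(tool([m[0],m[1],.015]))
E
```

```text
[[0.5807 0.2302 0.034 ]
 [0.614  0.235  0.034 ]
 [0.6256 0.1618 0.034 ]
 [0.5911 0.1569 0.034 ]] [0.60284682 0.19599225 0.034     ] 0.07406813941903018 0.033589702172741785
98.54422580407896
[  3.21406481   3.73055771 134.18757289]
```

Request:
step_arm(linear=[[3,3,40],[3,3,85],[3,3,120],[3,3,133],[3,3,133],[3,3,133],[3,3,133],[3,3,133],[3,3,133],[3,3,133]], rot=[[0,0,0],[0,0,0],[0,0,0],[0,0,0],[0,0,0],[0,0,0],[0,0,0],[0,0,0],[0,0,0],[0,0,0]], gripper=[60,60,60,60,60,25,25,25,25,25], newtons=15)

```text
time: 2.65
eef_pos: [0.6013, 0.1993, 0.0199]
eef_rot: [2.053, 2.377, 0.003]
wrist_force: [0.4, -0.4, 6.1]
width: 0.034
gripper_force: 15.0
```

Request:
step_arm(linear=[[0,0,-20],[0,0,-50],[0,0,-90],[0,0,-120],[0,0,-120],[0,0,-120],[0,0,-120],[0,0,-120],[0,0,-120],[0,0,-120]], rot=[[0,0,0],[0,0,0],[0,0,0],[0,0,0],[0,0,0],[0,0,0],[0,0,0],[0,0,0],[0,0,0],[0,0,0]], gripper=[25,25,25,25,25,25,25,25,25,25])

```text
time: 3.9
eef_pos: [0.6004, 0.1991, 0.1382]
eef_rot: [-2.053, -2.378, 0.0]
wrist_force: [0.4, 0.2, -0.3]
width: 0.0341
gripper_force: 15.0
```

```bash
python3 - <<'E'
from h import *
s=r.read_state();print(s['time'],s['eef_pos'],R.from_rotvec(s['eef_rot']).as_matrix().round(3).tolist(),s['wrist_force'],s['width'])
snap('wrist','w2');im=cv2.imread('pics/w2.png');cv2.imwrite('pics/w2_v.png',cv2.resize(im,(800,600)))
E
```

```text
3.9 [0.60040227 0.19908666 0.1382172 ] [[-0.146, 0.989, -0.0], [0.989, 0.146, 0.0], [0.0, -0.0, -1.0]] [ 0.44451868  0.16688454 -0.28806856] 0.03412276353565952
```

View pics/w2_v.png

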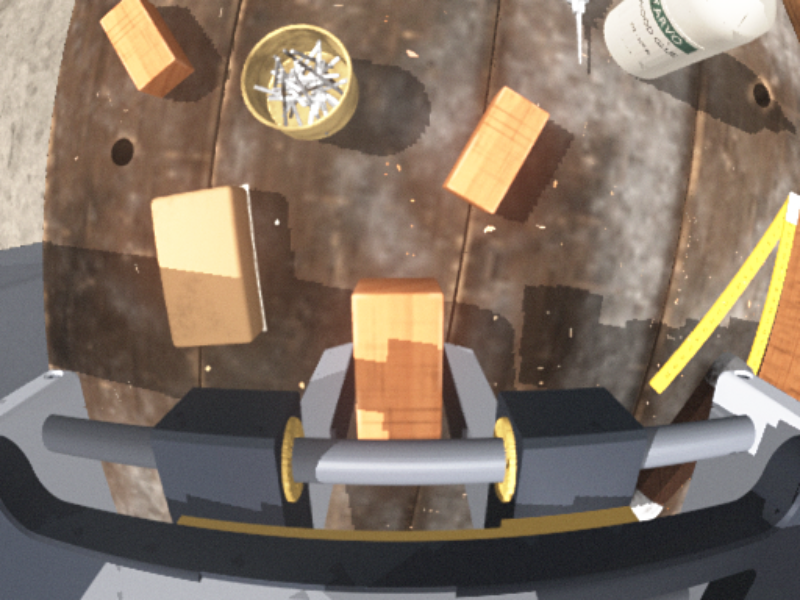

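The block is held square between the pads. The far edge of its top face runs from (353,292) to (442,292), and its near end is at about y=440.

```bash
python3 - <<'E'
from h import *
for z in(.151,.154,.157):
    print(z,[tool(at('w2',x*.64,y*.64,z,True)).round(1).tolist() for x,y in((353,292),(442,292),(357,440),(442,440))])
for z in(.117,.12): print('bottom',z,[tool(at('w2',x*.64,y*.64,z,True)).round(1).tolist() for x,y in((355,279),(440,279))])
# nest targets
print(tool([.544,-.1515,.138]))
for i in range(3):print(r.read_state()['eef_pos'])
E
```

```text
0.151 [[34.2, -16.2, -12.6], [34.2, 16.3, -12.6], [-27.2, -16.4, -12.6], [-27.2, 18.2, -12.6]]
0.154 [[34.8, -15.9, -15.6], [34.8, 16.1, -15.6], [-25.4, -16.1, -15.6], [-25.5, 17.9, -15.6]]
0.157 [[35.5, -15.6, -18.6], [35.5, 15.8, -18.6], [-23.7, -15.8, -18.6], [-23.7, 17.5, -18.6]]
bottom 0.117 [[32.9, -18.5, 21.4], [32.9, 18.7, 21.4]]
bottom 0.12 [[33.5, -18.2, 18.4], [33.5, 18.4, 18.4]]
[-338.62631341 -106.89449076    0.37507468]
[0.60044239 0.19908303 0.13838903]
[0.60044239 0.19908303 0.13838903]
[0.60044239 0.19908303 0.13838903]
```

Request:
step_arm(linear=[[-50,-8,0],[-105,-17,0],[-160,-26,0],[-215,-36,0],[-270,-45,0],[-325,-55,0],[-375,-64,0],[-409,-69,0],[-409,-69,0],[-409,-69,0]], rot=[[0,0,-5],[0,0,-10],[0,0,-15],[0,0,-20],[0,0,-25],[0,0,-28],[0,0,-28],[0,0,-28],[0,0,-28],[0,0,-28]], gripper=[25,25,25,25,25,25,25,25,25,25])

```text
time: 5.2
eef_pos: [0.5918, -0.2149, 0.1385]
eef_rot: [-1.417, -2.804, -0.001]
wrist_force: [0.5, 0.5, -0.5]
width: 0.0337
gripper_force: 15.0
```

```bash
python3 - <<'E'
from h import *
s=r.read_state();print(s['time'],s['eef_pos'],R.from_rotvec(s['eef_rot']).as_matrix().round(3).tolist(),s['wrist_force'],s['width'])
snap('wrist','w3');im=cv2.imread('pics/w3.png');cv2.imwrite('pics/w3_v.png',cv2.resize(im,(800,600)))
E
```

```text
5.2 [ 0.59178425 -0.21494581  0.13845012] [[-0.593, 0.805, 0.0], [0.805, 0.593, 0.001], [0.001, 0.001, -1.0]] [ 0.48209757  0.52400231 -0.47599924] 0.03372052626895283
```

View pics/w3_v.png

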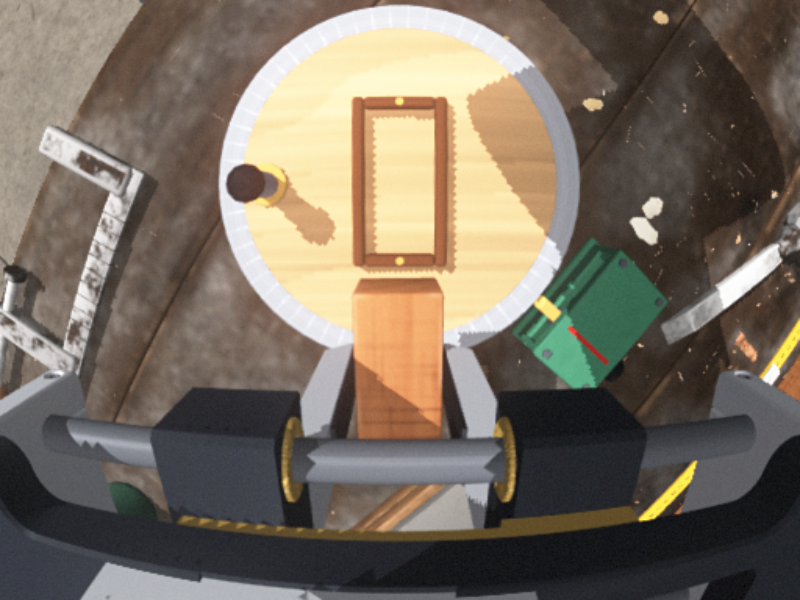

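The wrist view is clear. The nest frame's top corners are (352,97), (447,97), (447,267) and (351,267), and the end-strip nails are at (400,101) and (400,261). The knob head is at about (246,183), the pin at (548,307), and the red line is hidden under the block.

```bash
python3 - <<'E'
from h import *
W=lambda x,y,z:at('w3',x*.64,y*.64,z,True)
c=[W(x,y,.05) for x,y in((352,97),(447,97),(447,267),(351,267))];m=np.mean(c,0)
print('frame',m,[np.linalg.norm(c[i]-c[i-1]).round(4) for i in range(4)]);d=c[0]+c[1]-c[2]-c[3];print(np.degrees(np.arctan2(d[1],d[0])))
a,b=W(400,101,.05),W(400,261,.05);print('nails',(a+b)/2,np.linalg.norm(a-b),np.degrees(np.arctan2(*(a-b)[1::-1])))
print('rimtop/bot/l/r',[W(x,y,.04).round(4).tolist() for x,y in((400,5),(220,180),(580,180))])
print('knob',W(245,183,.09),'pin',W(548,307,.037))
s=r.read_state();M=R.from_rotvec(s['eef_rot']).as_matrix()
for q in(m,(a+b)/2): print('shift for block centre',tool([q[0],q[1],.06])+[3.5,0,0])
E
```

```text
frame [ 0.54723512 -0.15172679  0.05      ] [np.float64(0.0992), np.float64(0.0542), np.float64(0.0992), np.float64(0.0559)]
126.21433778328706
nails [ 0.54739075 -0.15123167  0.05      ] 0.09293450271582904 126.38663115946417
rimtop/bot/l/r [[0.4811, -0.0611, 0.04], [0.4552, -0.2135, 0.04], [0.6346, -0.0811, 0.04]]
knob [ 0.48499458 -0.19760555  0.09      ] pin [ 0.66981282 -0.15678936  0.037     ]
shift for block centre [80.44982441  1.30389134 78.55623334]
shift for block centre [80.75572006  1.72316778 78.5565967 ]
```

Request:
step_arm(linear=[[40,0,0],[80,1,0],[80,1,0],[80,1,30],[80,1,58],[80,1,64],[80,1,68],[80,1,72],[80,1,75],[80,1,75]], rot=[[0,0,0],[0,0,0],[0,0,0],[0,0,0],[0,0,0],[0,0,0],[0,0,0],[0,0,0],[0,0,0],[0,0,0]], gripper=[25,25,25,25,25,25,25,25,25,25])

```text
time: 6.5
eef_pos: [0.5452, -0.1507, 0.0637]
eef_rot: [1.417, 2.803, 0.0]
wrist_force: [0.1, -0.7, -0.4]
width: 0.034
gripper_force: 15.0
```

```bash
python3 - <<'E'
from h import *
s=r.read_state();print(s['time'],s['eef_pos'],s['wrist_force'],s['torque'],s['width'])
snap('wrist','w4');im=cv2.imread('pics/w4.png')[140:330,130:384];cv2.imwrite('pics/w4_v.png',cv2.resize(im,None,fx=3,fy=3))
E
```

```text
6.5 [ 0.5452257  -0.15068533  0.06365998] [ 0.07045741 -0.72698179 -0.39136152] [-0.0924663   0.00645656 -0.02161066] 0.034047278879171146
```

View pics/w4_v.png

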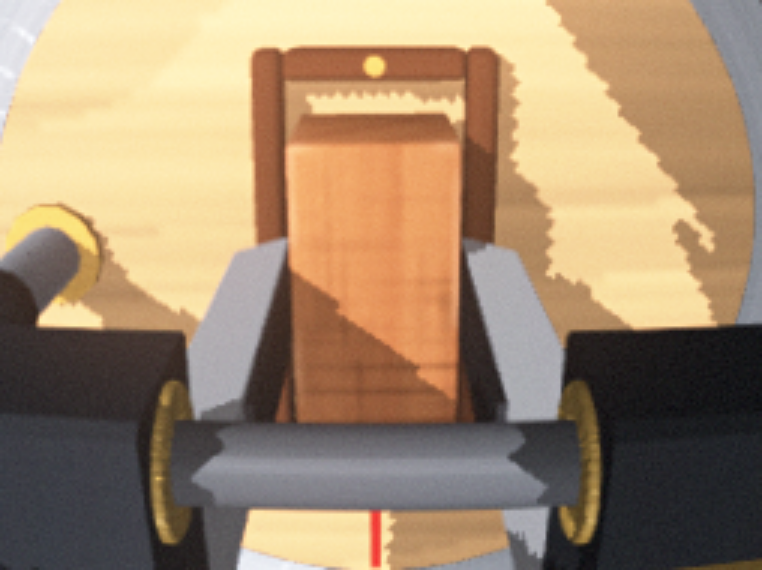

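The block sits centred across the pocket: its bottom edge runs x 308–440, between inner walls at 285 and 466. The gap to the end strip is visible, with the strip's inner top edge at y≈80 and the block's bottom edge at y≈113.

```bash
python3 - <<'E'
from h import *
W=lambda x,y,z:tool(at('w4',130+x/3,140+y/3,z,True)).round(1)
print('strip inner top',W(375,80,.05),'nail',W(375,65,.05),'strip outer',W(375,48,.05))
for z in(.042,.045,.048):print('block bottom',z,W(308,113,z),W(440,113,z))
print('block top',W(288,147,.079),W(460,147,.079),'walls',W(285,140,.05),W(466,140,.05), W(253,140,.05),W(496,140,.05))
E
```

```text
strip inner top [41.9  0.9 13.7] nail [45.2  0.9 13.7] strip outer [48.9  0.9 13.7]
block bottom 0.042 [ 33.2 -14.4  21.7] [33.2 15.7 21.8]
block bottom 0.045 [ 33.7 -14.1  18.7] [33.7 15.5 18.8]
block bottom 0.048 [ 34.3 -13.9  15.7] [34.3 15.3 15.8]
block top [ 33.3 -15.5 -15.3] [ 33.3  16.8 -15.2] walls [ 28.6 -19.   13.7] [28.6 21.  13.8] [ 28.6 -26.1  13.7] [28.6 27.7 13.8]
```

Request:
step_arm(linear=[[2.5,0,0],[2.5,0,2],[2.5,0,3.5],[2.5,0,4.5],[2.5,0,5],[2.5,0,5],[2.5,0,5],[2.5,0,5],[2.5,0,5],[2.5,0,5]], rot=[[0,0,0],[0,0,0],[0,0,0],[0,0,0],[0,0,0],[0,0,0],[0,0,0],[0,0,0],[0,0,0],[0,0,0]], gripper=[25,25,25,25,25,25,25,25,25,25])

```text
time: 7.8
eef_pos: [0.5436, -0.1486, 0.0598]
eef_rot: [1.417, 2.804, 0.0]
wrist_force: [-2.8, 1.6, 5.9]
width: 0.034
gripper_force: 15.0
```

Request:
step_arm(linear=[[0,0,0],[0,0,0],[0,0,0],[0,0,0],[0,0,-5],[0,0,-25],[0,0,-60],[0,0,-80],[-20,0,-80],[-40,0,-80]], rot=[[0,0,0],[0,0,0],[0,0,0],[0,0,0],[0,0,0],[0,0,0],[0,0,0],[0,0,0],[0,0,0],[0,0,0]], gripper=[50,50,50,50,50,50,50,50,50,50])

```text
time: 9.05
eef_pos: [0.568, -0.1812, 0.1397]
eef_rot: [1.416, 2.802, 0.0]
wrist_force: [0.6, -0.5, -0.1]
width: 0.0497
gripper_force: 0.0
```

```bash
python3 - <<'E'
from h import *
s=r.read_state();print(s['time'],s['eef_pos'],s['wrist_force'],s['width'],s['joint_positions'])
snap('wrist','w5');im=cv2.imread('pics/w5.png');cv2.imwrite('pics/w5_v.png',cv2.resize(im,(800,600)))
E
```

```text
9.05 [ 0.56804499 -0.18116982  0.13970946] [ 0.61896148 -0.48206899 -0.05515643] 0.04969138915312803 [-4.03849977e-01  2.09118610e-01  1.36322742e+00  6.90604255e-05
  1.56728854e+00 -1.03917346e+00]
```

View pics/w5_v.png

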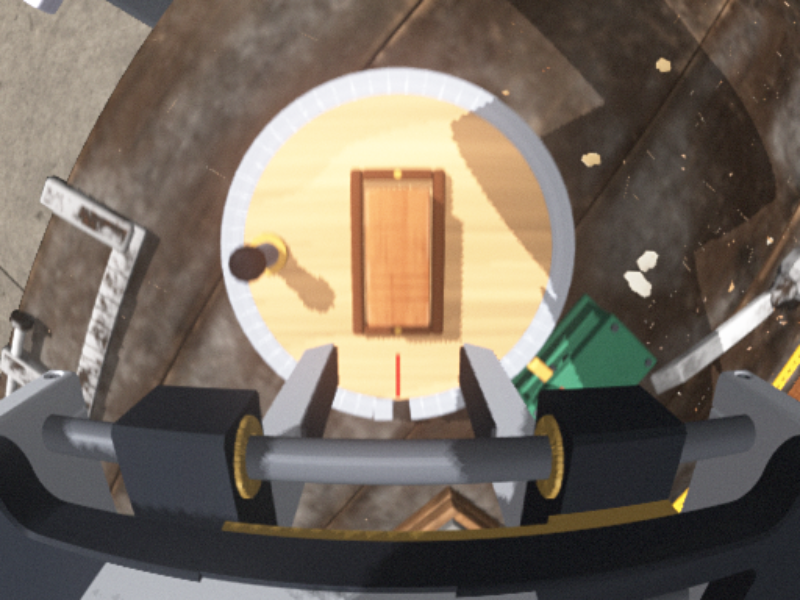

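The block now lies flat and centred in the nest, from (364,180) to (431,328), with the red line at (398,375) and the knob head at (248,262). Next I plan the push along the arc.

```bash
cat >> h.py <<'E'
C=np.array([.546,-.1515])
def push(phi,back=18.5,z=.062):
    a=np.radians(phi);k=C+.08*np.array([np.sin(a),-np.cos(a)]);p=k-back/1000*np.array([np.cos(a),np.sin(a)]);return np.r_[p,z]
def toolang():
    M=R.from_rotvec(r.read_state()['eef_rot']).as_matrix();return np.degrees(np.arctan2(-M[1,0],-M[0,0])) # angle of -x tool = phi
E
python3 - <<'E'
from h import *
print(toolang(),tool(push(-53.7,32,.14)).round(1),tool(push(-53.7,32,.062)).round(1))
E
```

```text
-53.692549435268724 [ 71.2 -79.7  -1.2] [ 71.5 -79.7  76.8]
```

Request:
step_arm(linear=[[20,-22,0],[45,-50,0],[71,-80,0],[71,-80,0],[71,-80,25],[71,-80,55],[71,-80,77],[71,-80,77],[71,-80,77],[71,-80,77]], rot=[[0,0,0],[0,0,0],[0,0,0],[0,0,0],[0,0,0],[0,0,0],[0,0,0],[0,0,0],[0,0,0],[0,0,0]], gripper=[0,0,0,0,0,0,0,0,0,0])

```text
time: 10.35
eef_pos: [0.462, -0.1715, 0.063]
eef_rot: [1.416, 2.801, 0.0]
wrist_force: [-0.3, 0.6, 0.4]
width: 0.0006
gripper_force: 0.0
```

```bash
python3 - <<'E'
from h import *
s=r.read_state();print(s['time'],s['eef_pos'],s['wrist_force'],toolang())
for i in range(10):
    phi=-53.7+max(0,i-1)*3.5;print(i,tool(push(phi,25 if i==0 else 18.5)).round(1),-(phi+53.7))
E
```

```text
10.35 [ 0.46201033 -0.17154272  0.06298112] [-0.25313319  0.57243657  0.3580582 ] -53.62125957699434
0 [-8.6 -0.5  1. ] -0.0
1 [-15.1  -0.5   1. ] -0.0
2 [-20.   -1.5   1. ] -3.5
3 [-25.   -2.1   1. ] -7.0
4 [-30.   -2.5   1.1] -10.5
5 [-35.   -2.6   1.1] -14.0
6 [-40.   -2.4   1.1] -17.5
7 [-45.   -1.8   1.1] -21.0
8 [-49.9  -1.    1.1] -24.5
9 [-54.8   0.2   1.1] -28.0
```

Request:
step_arm(linear=[[-8,0,0],[-14,0,0],[-19,-1,0],[-24,-2,0],[-29,-2.5,0],[-34,-2.6,0],[-39,-2.4,0],[-44,-2,0],[-49,-1,0],[-54,0,0]], rot=[[0,0,0],[0,0,0],[0,0,-3],[0,0,-7],[0,0,-10.5],[0,0,-14],[0,0,-17.5],[0,0,-21],[0,0,-24.5],[0,0,-28]], gripper=[0,0,0,0,0,0,0,0,0,0])

```text
time: 11.6
eef_pos: [0.4918, -0.2143, 0.0616]
eef_rot: [-0.693, -3.061, -0.002]
wrist_force: [-4.2, 3.0, 3.8]
width: 0.0006
gripper_force: 2.3
```

```bash
cat > st.py <<'E'
from h import *
import sys
s=r.read_state();t=toolang();a=np.radians(t);u=np.array([np.cos(a),np.sin(a)])
f=s['wrist_force'][:2];print(s['time'],s['eef_pos'].round(4),'toolang',t.round(1),'push',-(f@u).round(2),'side',(f@[-u[1],u[0]]).round(2))
p=s['eef_pos'][:2];x=(p-C)*1000;# plate angle so that push(phi,back) matches: tool tangential location
print('radius',np.hypot(*x).round(1),'phi est',(np.degrees(np.arctan2(x[1],x[0]))+90+np.degrees(np.arctan2(18.5,80))).round(1))
E
python3 st.py; python3 - <<'E'
from h import *
t0=toolang()
for phi in np.arange(-29,-7,2.5): print(phi,tool(push(phi)).round(1),-(phi-t0).round(1))
E
```

```text
11.6 [ 0.4918 -0.2143  0.0616] toolang -25.5 push 5.06 side 0.88
radius 83.0 phi est -27.8
-29.0 [ 1.4  1.3 -0.4] 3.5
-26.5 [-2.   0.3 -0.4] 1.0
-24.0 [-5.5 -0.4 -0.4] -1.5
-21.5 [-9.  -1.1 -0.4] -4.0
-19.0 [-12.6  -1.6  -0.4] -6.5
-16.5 [-16.2  -1.9  -0.4] -9.0
-14.0 [-19.7  -2.1  -0.4] -11.5
-11.5 [-23.3  -2.1  -0.5] -14.0
-9.0 [-26.9  -1.9  -0.5] -16.5
```

Request:
step_arm(linear=[[-2.5,-0.3,0],[-5,-0.6,0],[-7.5,-0.9,0],[-10,-1.2,0],[-12.5,-1.4,0],[-15,-1.5,0],[-17.5,-1.6,0],[-20,-1.6,0],[-22,-1.6,0],[-23,-1.6,0]], rot=[[0,0,-2],[0,0,-4],[0,0,-6],[0,0,-8],[0,0,-10],[0,0,-12],[0,0,-14],[0,0,-15],[0,0,-16],[0,0,-17]], gripper=[0,0,0,0,0,0,0,0,0,0])

```text
time: 12.85
eef_pos: [0.512, -0.2273, 0.0616]
eef_rot: [-0.236, -3.131, 0.003]
wrist_force: [-5.3, -1.8, 3.2]
width: 0.0003
gripper_force: 2.5
```

```bash
python3 st.py; python3 - <<'E'
from h import *
snap('wrist','w6');im=cv2.imread('pics/w6.png');cv2.imwrite('pics/w6_v.png',cv2.resize(im,(800,600)))
t0=toolang()
for phi in np.arange(-10,10,2.5): print(phi,tool(push(phi)).round(1),-(phi-t0).round(1))
E
```

```text
12.85 [ 0.512  -0.2273  0.0616] toolang -8.6 push 4.96 side -2.61
radius 83.1 phi est -11.2
-10.0 [-1.8  0.5 -0.4] 1.4
-7.5 [-5.2 -0.3 -0.4] -1.1
-5.0 [-8.8 -1.  -0.5] -3.6
-2.5 [-12.3  -1.5  -0.5] -6.1
0.0 [-15.9  -1.8  -0.5] -8.6
2.5 [-19.4  -2.   -0.5] -11.1
5.0 [-23.   -2.1  -0.5] -13.6
7.5 [-26.6  -2.   -0.5] -16.1
```

View pics/w6_v.png

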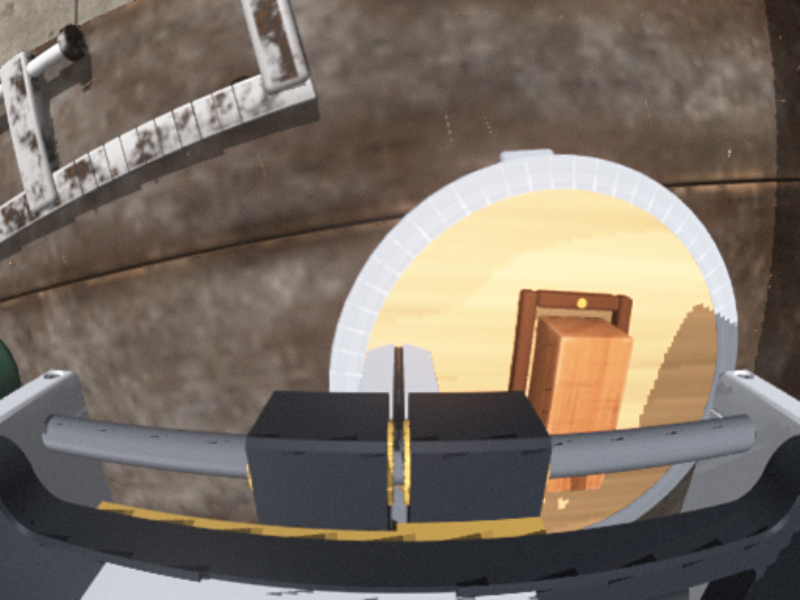

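The offcut is still in the nest. I'll advance slowly.

Request:
step_arm(linear=[[-1,0,0],[-2,-0.1,0],[-3,-0.3,0],[-4,-0.5,0],[-5,-0.6,0],[-6,-0.7,0],[-7,-0.8,0],[-8,-0.9,0],[-9,-1,0],[-10,-1.1,0]], rot=[[0,0,-0.7],[0,0,-1.4],[0,0,-2.1],[0,0,-2.8],[0,0,-3.5],[0,0,-4.2],[0,0,-4.9],[0,0,-5.6],[0,0,-6.3],[0,0,-7]], gripper=[0,0,0,0,0,0,0,0,0,0])

```text
time: 14.15
eef_pos: [0.5221, -0.2303, 0.0615]
eef_rot: [-0.045, -3.14, 0.005]
wrist_force: [-4.2, -4.9, 1.0]
width: 0.0008
gripper_force: 2.4
```

```bash
python3 st.py
```

```text
14.15 [ 0.5221 -0.2303  0.0615] toolang -1.6 push 4.04 side -4.97
radius 82.3 phi est -3.9
```

Request:
step_arm(linear=[[0,-1,0],[-0.5,-2,0],[-1,-2.5,0],[-1.5,-2.5,0],[-2,-2.5,0],[-2.5,-2.5,0],[-3,-2.5,0],[-4,-2.5,0],[-5,-2.5,0],[-5,-2.5,0]], rot=[[0,0,0],[0,0,0],[0,0,0],[0,0,-0.5],[0,0,-1],[0,0,-1.5],[0,0,-2],[0,0,-2.5],[0,0,-3],[0,0,-3]], gripper=[0,0,0,0,0,0,0,0,0,0])

```text
time: 15.4
eef_pos: [0.5266, -0.2316, 0.0614]
eef_rot: [0.038, -3.139, 0.001]
wrist_force: [-5.8, -2.2, 2.9]
width: 0.0004
gripper_force: 3.3
```

```bash
python3 st.py
```

```text
15.4 [ 0.5266 -0.2316  0.0614] toolang 1.4 push 5.9 side -2.08
radius 82.4 phi est -0.6
```

Request:
step_arm(linear=[[-0.5,0,0],[-1,0,0],[-1.5,0,0],[-2,0,0],[-2.5,0,0],[-3,0,0],[-3.5,0,0],[-4,0,0],[-4,0,0],[-4,0,0]], rot=[[0,0,0],[0,0,-0.5],[0,0,-0.5],[0,0,-1],[0,0,-1.5],[0,0,-2],[0,0,-2.5],[0,0,-3],[0,0,-3],[0,0,-3]], gripper=[0,0,0,0,0,0,0,0,0,0])

```text
time: 16.65
eef_pos: [0.527, -0.2321, 0.0614]
eef_rot: [0.118, -3.129, 0.001]
wrist_force: [-14.6, -2.8, 7.3]
width: 0.0004
gripper_force: 7.7
```

```bash
python3 st.py
```

```text
16.65 [ 0.527  -0.2321  0.0614] toolang 4.3 push 14.78 side -1.72
radius 82.8 phi est -0.2
```

Request:
step_arm(linear=[[-0.3,-0.2,0],[-0.6,-0.4,0],[-0.6,-0.5,0],[-0.6,-0.5,0],[-0.6,-0.5,0],[-0.6,-0.5,0],[-0.6,-0.5,0],[-0.6,-0.5,0],[-0.6,-0.5,0],[-0.6,-0.5,0]], rot=[[0,0,0],[0,0,0],[0,0,0],[0,0,0],[0,0,0],[0,0,0],[0,0,0],[0,0,0],[0,0,0],[0,0,0]], gripper=[0,0,0,0,0,0,0,0,0,0])

```text
time: 17.9
eef_pos: [0.5271, -0.2321, 0.0613]
eef_rot: [0.118, -3.128, -0.0]
wrist_force: [-16.3, -1.6, 9.6]
width: 0.0004
gripper_force: 8.4
```

```bash
python3 st.py; python3 - <<'E'
from h import *
snap('top','top2');snap('scene','scene2')
def c(f,u0,v0):return cv2.resize(cv2.imread(f'pics/{f}.png')[v0:v0+60,u0:u0+80],(400,300),interpolation=cv2.INTER_CUBIC)
cv2.imwrite('pics/cmp.png',np.vstack([np.hstack([c('top',305,128),c('top2',305,128)]),np.hstack([c('scene',325,205),c('scene2',325,205)])]))
E
```

```text
17.9 [ 0.5271 -0.2321  0.0613] toolang 4.3 push 16.41 side -0.31
radius 82.8 phi est -0.2
```

View pics/cmp.png

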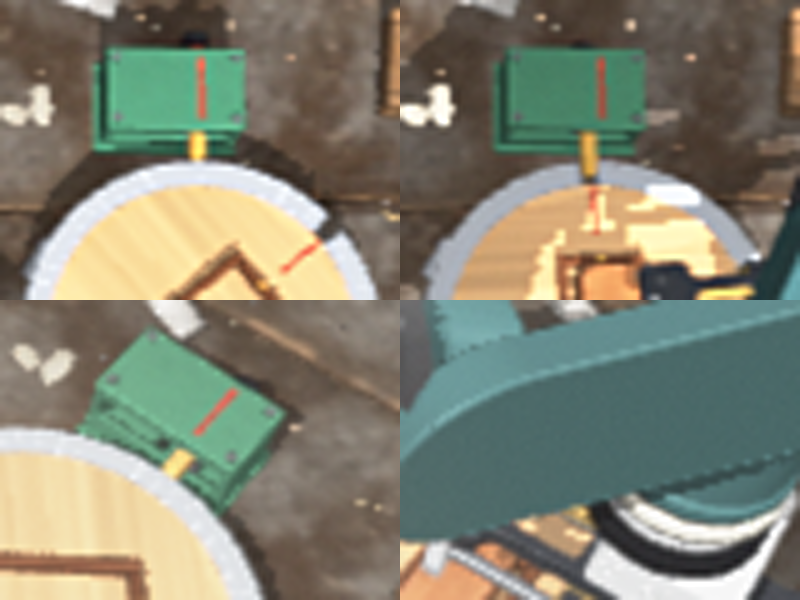

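The last view shows the pin (589,155) dropped into the notch and carried about 5 mm to the left, with its black pull drawn in. The push held at 16.3 N, so the plate is at its stop. I'll back off slowly and rise.

Request:
step_arm(linear=[[1,0,0],[2,0,0],[4,0,0],[6,0,0],[10,0,0],[16,0,0],[20,0,0],[20,0,-20],[20,0,-60],[20,0,-100]], rot=[[0,0,0],[0,0,0],[0,0,0],[0,0,0],[0,0,0],[0,0,0],[0,0,0],[0,0,0],[0,0,0],[0,0,0]], gripper=[0,0,0,0,0,0,0,0,0,0])

```text
time: 19.25
eef_pos: [0.512, -0.2327, 0.1622]
eef_rot: [0.12, -3.139, -0.001]
wrist_force: [1.1, -0.5, -0.1]
width: 0.0
gripper_force: 0.0
```

```bash
python3 - <<'E'
from h import *
b=cv2.imread('pics/top2.png').astype(int);snap('top','top3');a=cv2.imread('pics/top3.png').astype(int)
s=r.read_state();print(s['time'],s['eef_pos'],s['wrist_force'])
# pin column (yellow) and red line column centroids, before/after release
for im in(b,a):
    B,G,Rr=im[...,0],im[...,1],im[...,2];o=[]
    for m,(v0,v1) in((((Rr>110)&(B<100)&(G>80)&(Rr-B>60)),(155,162)),(((Rr-G>60)&(Rr>120)),(164,176))):
        mm=m[v0:v1,335:350];o.append((np.nonzero(mm)[1].mean()+335 if mm.any() else None,mm.sum()))
    print(o)
E
```

```text
19.3 [ 0.51484297 -0.23437228  0.16933   ] [ 1.63510708 -1.79238801  4.54370464]
[(np.float64(342.09090909090907), np.int64(22)), (np.float64(343.47058823529414), np.int64(17))]
[(np.float64(342.04761904761904), np.int64(21)), (np.float64(343.5833333333333), np.int64(12))]
```

```bash
python3 -c "
from cell import r
print(r.job_done())"
```

```text
the job is handed in; nothing more can be done
None
```

The offcut lies flat in the nest, and the turntable is indexed: the pin dropped into the notch, I held it at the stop with about 16 N at the knob for about 1.2 s, then backed off. Neither pin nor plate shifted visibly on release. The job is handed in, but no verdict came back.

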